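# Lock the filter box panel with its two quarter-turn fasteners

### The arm

A 7-joint arm with a two-finger parallel gripper is mounted at the origin on a cart in front of the work surface, level with it; the furniture and walls round the work are solid. World frame = base frame: x ahead of the robot, y to its left, z up, the work surface at z = 0. Lengths are in mm, angles in rad, forces in N, time in s.
With the tool pointing down it reaches from about 400 to 875 mm from the base axis. Payload 4.4 kg.
Tool frame: the origin (TCP) lies on the mounting face of the last link; the fingertips stand 173 mm ahead of it and the grasp point (between the pads) lies 155 mm ahead of it; z points along the fingers, y is the line along which they close (so a half turn about z gives the same grasp; the last joint's range is limited). The gripper opens to 85 mm and grips with 20 to 120 N. Pads are 22 mm wide; open, the fingers measure 114 mm over their backs; the gripper's body (76 mm by 85 mm) begins 54 mm behind the grasp point. The pads swing forward as they close: fully open they stand 13 mm farther back than shut.
Start: joints at [1.077, 0.628, 0.038, 1.517, -0.027, 0.996, -0.02], TCP at [269.687, -591.426, 404.713] pointing down, gripper open.
Joint ranges: [-3.06, 3.06], [-0.37, 2.12], [-1.25, 1.32], [0.18, 2.47], [-1.1, 4.24], [0.23, 1.98], [-2.94, 2.94]. Speed limits (rad/s): [2.57, 2.57, 3.14, 3.14, 3.14, 3.14, 3.14].

### API

Orientations are given as [roll, pitch, yaw] about the fixed x, y, z axes, in that order (R = Rz(yaw) Ry(pitch) Rx(roll)).
In Python, from cell import * gives the robot as it stands. The module is installed in compiled form; this text tells all that it offers.
- The arm moves only by the tool jog_arm, never from a script. Its argument "steps" is a list of rows, each a list of 7 numbers: the opening, from -1 (shut) to 1 (fully open), so that 0 is half open, then the shift along the tool's x, y, z as a fraction of full scale, then the turn, a rotation vector about the tool's x, y, z as a fraction of full scale. A call has 1 to 10 rows; each row shifts and turns the commanded pose from where the row before left it, along the tool's axes as they then stand; what a row does not reach is not made up. Full scale, the value 1, is 500 mm for a shift and 2 rad for a turn. A row lasts 1/8 s, in which the tool goes at most 62.5 mm and 10.7 degrees, less where a joint would pass 70% of its speed; a pose out of reach is approached as far as the arm can. A call with a number of a shift or a turn outside -1 to 1 is refused whole. A call with a gripper value outside its range is refused whole. The fingers move at their own pace and stop on an object; the grip force is fixed at half the most. Time passes only in rows, so rows that do not move let the fingers close. It gives the time, the measured TCP pose, the force, the opening and the grip force at its end, in the units of the state.
- read_state(): the state, without advancing time (a new reading comes with each control period).
- get_image(name): name is "scene" or "top" or "wrist"; returns a dict with "pixels" (420x560x3 uint8, red, green, blue), "depth" (420x560 float32, mm along the optical axis (not along the pixel's ray), 0 where there is no reading), "vertical_fov" (degrees; the focal length in pixels is half the picture's height over the tangent of half this angle, whatever the lens; pixels are square), "cx", "cy" (the principal point, pixels), "k1" (the pictures are not rectified: a ray, as slopes to the right and down, at radius r is drawn at 1 + k1 r^2 times it, then the intrinsics apply), "R" (3x3) and "t" (3): a world point X has camera coordinates R X + t. Camera axes: x right, y down, z forward; pixel columns grow to the right and rows downward; lengths in mm; the calibration is good to about 2 mm. A picture is of the moment at which its call begins.
- finish_job(): hands the job in; it is judged then, once.
The state is a dict: "clock": time; "qpos": joint angles; "qd": joint speeds; "tau": joint torques, N m; "eef_pos": TCP position; "tool_rot": TCP orientation; "force": force on the tool from outside, world axes, zero at the start; "torque": the same for the moment, N m; "width": finger opening in mm; "gripper_force": force on a finger pad.
Only numpy, scipy, OpenCV 4.12 (cv2) and the standard library are available. Lean on these libraries where they do the work, as an engineer would, in place of code of your own. Each camera call takes 0.05 s, during which the arm holds its last target. There are 200 camera calls.

### The job

Close and lock the sprung access panel of the blue filter box: set a fingertip in the slot of each of the two orange quarter-turn dials, press the panel down through the dial, and turn the dial clockwise a full quarter turn to its stop, so that its white pointer goes from the red mark to the green mark and the cam holds the panel down; do not force a dial that is blocked. Use only the fingertips, grip or lift nothing, leave the tools lying beside the box where they are, and move clear at the end.

Things in the scene. Friction and masses are not known exactly. Their poses are not given: they have to be found in the camera images.
- filter_box: low blue housing with a pale grey panel on top, 200 mm (x) by 300 mm (y), walls 70 mm high; fixed to the desk. Origin: centre of its underside, on the desk top; x points from the front edge (nearest the robot) to the hinge side at the rear, y to the left, z up. It stands at different places and yaws (up to 0.35 rad either way)
- panel (a joint): opening angle of the panel, rad: 0 = right down on a hard stop, 0.10 = ajar (front edge 18 mm up), held so by springs at the start; 3 N on a dial starts it down, 6 N brings it right down. Hinge along y at x 0.085, z 0.072 of the filter_box frame. Cam tongues pass under their keepers only below about 0.03 (dials within 3 mm of right down); once one dial is locked the panel rests near 0.03, so the other needs little pressing
- left_slot (a point): centre of the left dial, on its axis, on the floor of its slot; in the filter_box frame at x -0.030, y +0.075, z 0.080 with the panel right down, z 0.0915 ajar. Orange dial, 92 mm diameter; the slot crosses all of it, 40 mm wide, 16 mm deep, black floor, upright walls. The fixed grey collar round it (94 mm inside, 116 outside, 2 mm lower than the dial) has a red mark (unlocked) and a green one (locked)
- right_slot (a point): centre of the right dial, on its axis, on the floor of its slot; in the filter_box frame at x -0.030, y -0.075, z 0.080 with the panel right down, z 0.0915 ajar. Orange dial, 92 mm diameter; the slot crosses all of it, 40 mm wide, 16 mm deep, black floor, upright walls. The fixed grey collar round it (94 mm inside, 116 outside, 2 mm lower than the dial) has a red mark (unlocked) and a green one (locked)
- left_cam (a joint): angle of the left dial about its upright axis, rad: 0 = unlocked (slot parallel to the long front edge, white pointer line at its right end), growing CLOCKWISE seen from above to the stop at 1.571 = locked (pointer to the front edge). Starts at 0 to 0.3; friction of 0.06 N m keeps it where it is left. With the panel not pressed down the tongue under it strikes its keeper at about 0.9 rad and it turns no further
- right_cam (a joint): angle of the right dial about its upright axis, rad: 0 = unlocked (slot parallel to the long front edge, white pointer line at its right end), growing CLOCKWISE seen from above to the stop at 1.571 = locked (pointer to the front edge). Starts at 0 to 0.3; friction of 0.06 N m keeps it where it is left. With the panel not pressed down the tongue under it strikes its keeper at about 0.9 rad and it turns no further
- screwdriver: loose yellow and black screwdriver, 32 x 198 x 38 mm, lying about 45 mm to the left of the box; not to be moved. Origin: centre of its underside
- tape_roll: loose blue tape roll, 64 mm diameter, 18 mm high, lying to the right of the box; not to be moved. Origin: centre of its underside
- bit_box: loose small dark case with a clear lid, 63 x 112 x 27 mm, lying to the right of the box; not to be moved. Origin: centre of its underside

How it is judged (in metres and radians):
At the end, for the whole second after the job is handed in: both dials stand within 0.17 rad (10 degrees) of their locked stop, the panel is held down (opening angle under 0.045 rad), and screwdriver, tape roll and bit box lie within 20 mm of where they were (value of joint each of left_cam, right_cam above 1.4 rad and value of joint panel below 0.045 rad and distance of each of screwdriver, tape_roll, bit_box from where it was at the start of the episode below 0.02 m); the robot touches nothing.
It fails at once if the screwdriver is pushed away, lifted or carried (distance of screwdriver from where it was at the start of the episode above 0.02 m).
It fails at once if the tape roll is pushed away, lifted or carried (distance of tape_roll from where it was at the start of the episode above 0.02 m).
It fails at once if the bit box is pushed away, lifted or carried (distance of bit_box from where it was at the start of the episode above 0.02 m).
It fails at once if a dial or the panel is forced (fingers press on the box with over 70 N) (contact force between the fingers and filter_box above 70 N).
It also fails if it takes over 48 s, if anything falls off the work surface, if the arm or the gripper's body presses on something with over 40 N, if the wrist force passes 120 N, or if a joint passes its speed limit or range.

## Working session

There is one attempt and no reset: what is moved stays moved. The work goes in short steps, Python scripts to look and compute and a tool call to move; the robot and the scene stay as the last step left them, time stands still between calls to the robot, and variables do not carry over. Pictures are saved under pics/ and viewed, at most 10 in all, crops included, and the job is handed in when it is done.

Besides the shell and the picture viewer there is one more tool, called as name([rows], argument=value, ...), one row to a line, values as JSON. jog_arm: Moves the arm, as the interface text tells. Shift numbers are shares of 500 mm and turn numbers shares of 2 rad, none past 1 either way. Its arguments: {"type":"object","properties":{"steps":{"type":"array"}},"required":["steps"]}

```bash
mkdir -p pics; cat > h.py <<'E'
from cell import *
import numpy as np, cv2
def K(im):
    f=im["pixels"].shape[0]/2/np.tan(np.radians(im["vertical_fov"])/2)
    return np.array([[f,0,im["cx"]],[0,f,im["cy"]],[0,0,1.]])
def ray(im,uv):
    uv=np.atleast_2d(np.float64(uv)); k=K(im)
    d=cv2.undistortPoints(uv.reshape(-1,1,2),k,np.array([im["k1"],0,0,0,0.]))[:,0] if 0 else None
    p=(uv-[im["cx"],im["cy"]])/k[0,0]; q=p.copy()
    for _ in range(30): q=p/(1+im["k1"]*(q**2).sum(1,keepdims=True))
    R=np.array(im["R"]);t=np.array(im["t"])
    return -R.T@t, np.c_[q,np.ones(len(q))]@R
def onz(im,uv,z):
    c,d=ray(im,uv); return c+d*((z-c[2])/d[:,2])[:,None]
def cloud(im):
    h,w=im["depth"].shape; v,u=np.mgrid[:h,:w]
    c,d=ray(im,np.c_[u.ravel(),v.ravel()])
    return (c+d*im["depth"].reshape(-1,1)).reshape(h,w,3)
def save(im,n): cv2.imwrite("pics/"+n,im["pixels"][:,:,::-1])
E
python3 - <<'E'
from h import *
s=read_state();print(s)
for n in("top","scene"):
    im=get_image(n);save(im,n+"0.png");print(n,im["vertical_fov"],im["k1"],im["cx"],im["cy"],-np.array(im["R"]).T@im["t"])
    P=cloud(im);hsv=cv2.cvtColor(im["pixels"],cv2.COLOR_RGB2HSV)
    m=cv2.inRange(hsv,(5,150,100),(20,255,255))
    k,l,st,ce=cv2.connectedComponentsWithStats(m)
    for i in range(1,k):
        if st[i,4]>60: print(st[i],ce[i],np.median(P[l==i],0).round(1))
E
```

```text
{'clock': 0.0, 'qpos': array([ 1.07723147,  0.62931994,  0.03843611,  1.51835289, -0.02700183,
        0.99628253, -0.01999074]), 'qd': array([ 0.00208586, -0.00123086, -0.0006267 , -0.00037279, -0.00062788,
        0.00362585,  0.00024203]), 'tau': array([ 3.70773378e-04, -5.63399184e+01,  1.22629814e+00, -1.93444526e+01,
        1.09570508e-02,  1.06929091e-02,  8.82278698e-06]), 'eef_pos': array([ 269.55826791, -591.153889  ,  403.81047779]), 'tool_rot': array([-3.13974779e+00,  1.76046777e-05,  4.27778206e-01]), 'force': array([-0.06932117,  0.14313717, -0.25262075]), 'torque': array([ 0.00938051,  0.02505342, -0.02304505]), 'gripper_force': 0.0, 'width': 85.0546307729263}
top 57.88908988432664 -0.0859225307590118 284.8678513566874 209.53714781621272 [393.495639    32.67158393 923.20764657]
[112 135  62  15 524] [146.90839695 141.94274809] [737.1 386.3  32.7]
[280 208  31  23 323] [296.71517028 216.97832817] [549.2  12.3 104.6]
[270 227  30  22 311] [282.36334405 239.62379421] [494.4  43.2 110.6]
[343 227  34  19 326] [360.93558282 234.49693252] [ 516.2 -129.2  104.2]
[336 249  34  19 326] [351.01533742 259.37423313] [ 459.  -106.2  110.3]
scene 51.1395403112098 0.027967649356811782 283.4768200111479 208.17036638720572 [123.49732181 609.73453862 526.22895107]
[354  98  42   7  84] [373.97619048 100.96428571] [ 706.  -727.1   25.3]
[421 104  28  13  63] [434.6031746 110.3015873] [ 522.6 -794.5    9.7]
[324 159  31  16 300] [338.30666667 165.10666667] [ 510.4 -126.9  102.3]
[338 164  31  13 201] [355.45273632 171.31840796] [ 459.2 -107.5  109.8]
[268 182  40  18 435] [286.76321839 189.52413793] [543.5  15.6 102.2]
[277 191  40  14 280] [298.61071429 198.77857143] [496.6  43.5 109.9]
[   0  264   97   70 1104] [ 53.95471014 294.13677536] [734.1 383.9  32. ]
```

View pics/top0.png

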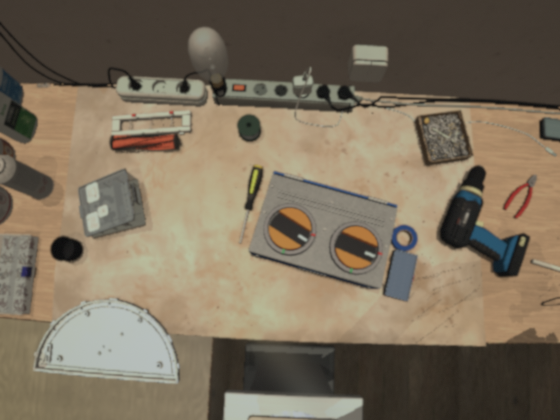

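View pics/scene0.png

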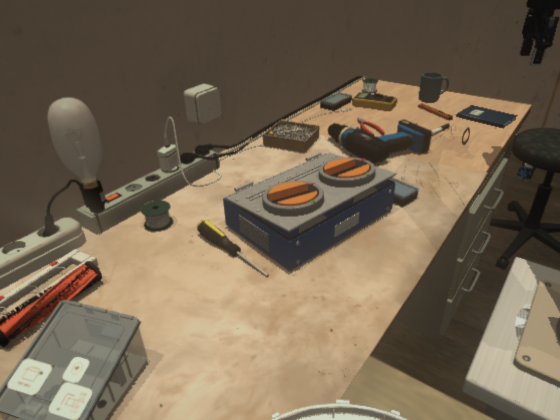

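Both views agree: in the top view the left dial is centred at about px (291,229) and the right at (357,247). Their slots are slightly clockwise of the box's long edge. The screwdriver is at about (250,205), the tape at (404,238) and the bit box at (401,275).

```bash
cat > meas.py <<'E'
from h import *
def dials(n,z=107.5):
    im=get_image(n);P=cloud(im);hsv=cv2.cvtColor(im["pixels"],cv2.COLOR_RGB2HSV)
    m=cv2.inRange(hsv,(5,150,100),(20,255,255));k,l,st,ce=cv2.connectedComponentsWithStats(m)
    a=[]
    for i in range(1,k):
        med=np.median(P[l==i],0)
        if st[i,4]>100 and 400<med[0]<620 and -200<med[1]<120:
            a.append((med,np.c_[np.where(l==i)[::-1]]))
    for side in(1,0):
        g=sorted([x for x in a if (x[0][1]>-50)==side],key=lambda x:x[0][0])
        if len(g)!=2: print(n,side,"halves",len(g));continue
        px=np.vstack([x[1] for x in g])
        w=onz(im,px,z); h=[onz(im,x[1],z).mean(0) for x in g]
        (c,r)=cv2.minEnclosingCircle(np.float32(w[:,:2]))
        d=h[1]-h[0]; print(n,"LR"[1-side],"circle",np.round(c,1),round(r,1),"halfmean",((h[0]+h[1])/2).round(1),"perp ang",round(np.arctan2(d[1],d[0]),3))
    return im
if __name__=="__main__":
    dials("top");dials("scene")
E
python3 meas.py
python3 - <<'E'
import numpy as np
p=np.array([522,28.])-[269.6,-591.2];y=.428
print(p@[np.cos(y),np.sin(y)],p@[np.sin(y),-np.cos(y)])
E
```

```text
top L circle [522.2  27.3] 44.9 halfmean [521.8  27.8 107.5] perp ang -0.51
top R circle [ 487.7 -117.6] 44.9 halfmean [ 487.4 -117.3  107.5] perp ang -0.366
scene L circle [520.7  31.9] 46.0 halfmean [517.7  33.2 107.5] perp ang -0.399
scene R circle [ 483.6 -114.3] 47.6 halfmean [ 483.1 -112.5  107.5] perp ang -0.123
486.63315479054114 -458.5875845011564
```

jog_arm([
  [0, 0.07, -0.06, 0, 0, 0, 0],
  [0, 0.07, -0.06, 0, 0, 0, 0],
  [0, 0.07, -0.06, 0, 0, 0, 0],
  [0, 0.07, -0.06, 0, 0, 0, 0],
  [0, 0.07, -0.06, 0, 0, 0, 0],
  [0, 0.07, -0.06, 0, 0, 0, 0],
  [0, 0.07, -0.06, 0, 0, 0, 0],
  [0, 0.07, -0.06, 0, 0, 0, 0],
  [0, 0.07, -0.06, 0, 0, 0, 0],
  [0, 0.07, -0.06, 0, 0, 0, 0],
])

```text
clock: 1.45
eef_pos: [464.2, -171.9, 404.8]
tool_rot: [3.141, -0.0, 0.428]
force: [-0.4, -0.1, -0.5]
width: 42.8
gripper_force: 0.0
```

jog_arm([
  [0, 0, 0, 0, 0, 0, -0.09],
  [0, 0, 0, 0, 0, 0, -0.09],
  [0, 0, 0, 0, 0, 0, -0.09],
  [0, 0, 0, 0, 0, 0, -0.09],
  [0, 0, 0, 0, 0, 0, -0.09],
  [0, 0, 0, 0, 0, 0, -0.09],
  [0, 0, 0, 0, 0, 0, -0.09],
  [0, 0, 0, 0, 0, 0, -0.09],
  [0, 0, 0, 0, 0, 0, -0.09],
  [0, 0, 0, 0, 0, 0, -0.09],
])

```text
clock: 2.7
eef_pos: [463.6, -173.4, 404.7]
tool_rot: [-3.141, 0.0, 2.234]
force: [0.5, 0.5, -0.2]
width: 42.7
gripper_force: 0.0
```

jog_arm([
  [0, 0, 0, 0, 0, 0, -0.09],
  [0, 0, 0, 0, 0, 0, -0.09],
  [0, 0, 0, 0, 0, 0, -0.09],
  [0, 0, 0, 0, 0, 0, 0],
])

```text
clock: 3.2
eef_pos: [463.6, -173.5, 404.6]
tool_rot: [3.141, -0.0, 2.765]
force: [-0.3, 0.6, -0.9]
width: 42.8
gripper_force: 0.0
```

```bash
cat > go.py <<'E'
import sys
from h import *
from scipy.spatial.transform import Rotation as Ro
s=read_state();x,y,z,yaw=map(float,sys.argv[1:])
R=Ro.from_euler("xyz",s["tool_rot"]);T=Ro.from_euler("xyz",[np.pi,0,yaw])
print(s["clock"],s["eef_pos"].round(1),s["tool_rot"].round(3),s["qpos"].round(2),"F",s["force"].round(1),"M",s["torque"].round(2),s["width"].round(1))
print("shift/500",(R.inv().apply(np.array([x,y,z])-s["eef_pos"])/500).round(4),"turn/2",((R.inv()*T).as_rotvec()/2).round(4))
E
python3 go.py 486 -117 300 2.776
```

```text
Traceback (most recent call last):
  File "go.py", line 6, in <module>
    print(s["clock"],s["eef_pos"].round(1),s["tool_rot"].round(3),s["qpos"].round(2),"F",s["force"].round(1),"M",s["torque"].round(2),s["width"].round(1))
                                                                                                                                      ^^^^^^^^^^^^^^^^
AttributeError: 'float' object has no attribute 'round'
```

```bash
sed -i 's/s\["width"\].round(1)/round(s["width"],1)/' go.py; python3 go.py 486 -117 300 2.776
```

```text
3.2 [ 463.6 -173.5  404.6] [ 3.141 -0.     2.765] [ 0.74  0.47 -0.63  1.93  0.36  0.86  1.12] F [-0.3  0.6 -0.9] M [ 0.01 -0.04 -0.  ] 42.8
shift/500 [-0.0003  0.1215  0.2092] turn/2 [ 0.0002 -0.0002 -0.0053]
```

jog_arm([
  [0, 0, 0.06, 0.05, 0, 0, -0.005],
  [0, 0, 0.06, 0.05, 0, 0, 0],
  [0, 0, 0, 0.05, 0, 0, 0],
  [0, 0, 0, 0.03, 0, 0, 0],
  [0, 0, 0, 0, 0, 0, 0],
])

```text
clock: 3.82
eef_pos: [485.0, -117.6, 314.0]
tool_rot: [-3.141, -0.002, 2.776]
force: [-0.1, -0.1, 0.1]
width: 43.0
gripper_force: 0.0
```

```bash
python3 go.py 486 -117 280 2.776; python3 -c "
from h import *
save(get_image('wrist'),'w1.png')"
```

```text
3.825 [ 485.  -117.6  314. ] [-3.141e+00 -2.000e-03  2.776e+00] [ 0.54  0.6  -0.53  2.01  0.49  0.66  0.9 ] F [-0.1 -0.1  0.1] M [-0.04 -0.01 -0.03] 43.0
shift/500 [-0.0016  0.002   0.068 ] turn/2 [-0.0004 -0.0009 -0.0001]
```

View pics/w1.png

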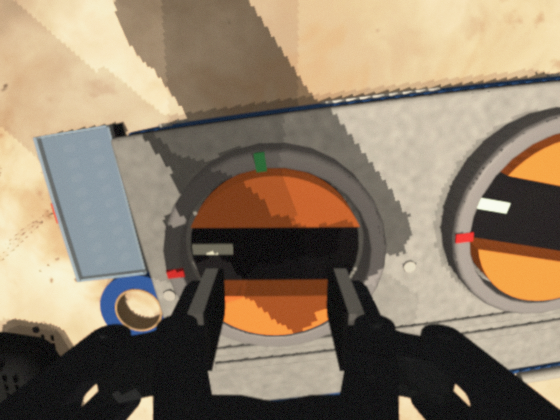

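The wrist view shows the right slot (px 190–360 × 228–280) horizontal and parallel to the finger line, with the pointer at (212,249), the red mark at (176,274) and the green mark at (260,161). The alignment is good, so I'm descending.

jog_arm([
  [0, 0, 0, 0.04, 0, 0, 0],
  [0, 0, 0, 0.04, 0, 0, 0],
  [0, 0, 0, 0.01, 0, 0, 0],
  [0, 0, 0, 0.004, 0, 0, 0],
  [0, 0, 0, 0.004, 0, 0, 0],
  [0, 0, 0, 0, 0, 0, 0],
])

```text
clock: 4.62
eef_pos: [485.5, -117.4, 266.1]
tool_rot: [3.142, 0.001, 2.777]
force: [-0.5, -0.8, 0.5]
width: 42.7
gripper_force: 0.0
```

jog_arm([
  [0, 0, 0, 0.006, 0, 0, 0],
  [0, 0, 0, 0.006, 0, 0, 0],
  [0, 0, 0, 0, 0, 0, 0],
])

```text
clock: 5.0
eef_pos: [485.3, -117.2, 259.7]
tool_rot: [-3.141, -0.0, 2.778]
force: [-1.7, -0.4, 3.8]
width: 42.7
gripper_force: 1.8
```

Contact at the expected height (tips near z 91).

jog_arm([
  [0, 0, 0, 0.006, 0, 0, 0],
  [0, 0, 0, 0.006, 0, 0, 0],
  [0, 0, 0, 0.006, 0, 0, 0],
  [0, 0, 0, 0, 0, 0, 0],
])

```text
clock: 5.5
eef_pos: [484.8, -117.0, 251.3]
tool_rot: [-3.141, -0.001, 2.778]
force: [-5.0, 0.9, 14.3]
width: 42.5
gripper_force: 6.9
```

jog_arm([
  [0, 0, 0, 0.004, 0, 0, 0],
  [0, 0, 0, 0.004, 0, 0, 0],
  [0, 0, 0, 0, 0, 0, 0],
])

```text
clock: 5.88
eef_pos: [484.6, -116.6, 250.2]
tool_rot: [-3.139, 0.001, 2.778]
force: [-12.9, 2.0, 46.6]
width: 42.8
gripper_force: 23.4
```

jog_arm([
  [0, 0, 0, -0.005, 0, 0, 0],
  [0, 0, 0, 0, 0, 0, 0],
])

```text
clock: 6.12
eef_pos: [484.7, -116.9, 250.9]
tool_rot: [-3.14, 0.0, 2.778]
force: [-7.0, 1.2, 26.5]
width: 42.6
gripper_force: 13.0
```

jog_arm([
  [0, 0, 0, 0, 0, 0, 0.05],
  [0, 0, 0, 0, 0, 0, 0.05],
  [0, 0, 0, 0, 0, 0, 0.05],
  [0, 0, 0, 0, 0, 0, 0.05],
  [0, 0, 0, 0, 0, 0, 0],
])

```text
clock: 6.75
eef_pos: [485.2, -116.7, 250.9]
tool_rot: [-3.141, 0.001, 2.377]
force: [-5.9, 1.9, 23.9]
width: 42.7
gripper_force: 12.3
```

jog_arm([
  [0, 0, 0, 0, 0, 0, 0.05],
  [0, 0, 0, 0, 0, 0, 0.05],
  [0, 0, 0, 0, 0, 0, 0.05],
  [0, 0, 0, 0, 0, 0, 0.05],
  [0, 0, 0, 0, 0, 0, 0.05],
  [0, 0, 0, 0, 0, 0, 0.05],
  [0, 0, 0, 0, 0, 0, 0],
])

```text
clock: 7.62
eef_pos: [485.9, -116.9, 251.0]
tool_rot: [3.139, 0.001, 1.778]
force: [-3.5, 2.0, 22.9]
width: 42.9
gripper_force: 11.2
```

```bash
python3 go.py 486 -117 251 1.05
```

```text
7.625 [ 485.9 -116.9  251. ] [3.139e+00 1.000e-03 1.778e+00] [ 0.3   0.67 -0.17  2.06  0.26  0.43  0.13] F [-3.5  2.  22.9] M [ 0.44  0.85 -0.09] 42.9
shift/500 [-0.0002  0.0001  0.    ] turn/2 [1.400e-03 2.000e-04 3.638e-01]
```

jog_arm([
  [0, 0, 0, 0, 0, 0, 0.05],
  [0, 0, 0, 0, 0, 0, 0.05],
  [0, 0, 0, 0, 0, 0, 0.05],
  [0, 0, 0, 0, 0, 0, 0.05],
  [0, 0, 0, 0, 0, 0, 0],
])

```text
clock: 8.25
eef_pos: [486.3, -117.3, 251.0]
tool_rot: [3.138, 0.0, 1.377]
force: [-2.4, 0.3, 21.7]
width: 42.2
gripper_force: 10.6
```

```bash
python3 go.py 486 -117 251 1.05
```

```text
8.25 [ 486.3 -117.3  251. ] [3.138 0.    1.377] [ 0.23  0.66 -0.07  2.06  0.11  0.42 -0.12] F [-2.4  0.3 21.7] M [ 0.22  0.63 -0.08] 42.2
shift/500 [ 0.0005 -0.0007  0.0001] turn/2 [ 1.900e-03 -1.000e-04  1.636e-01]
```

jog_arm([
  [0, 0, 0, 0, 0, 0, 0.04],
  [0, 0, 0, 0, 0, 0, 0.04],
  [0, 0, 0, 0, 0, 0, 0.04],
  [0, 0, 0, 0, 0, 0, 0],
])

```text
clock: 8.75
eef_pos: [486.6, -117.9, 251.1]
tool_rot: [3.137, -0.0, 1.137]
force: [-1.7, -1.0, 20.8]
width: 42.5
gripper_force: 10.1
```

```bash
python3 go.py 486 -117 251 1.05
```

```text
8.75 [ 486.6 -117.9  251.1] [ 3.137 -0.     1.137] [ 0.19  0.66 -0.01  2.06  0.02  0.41 -0.27] F [-1.7 -1.  20.8] M [-0.1   0.51  0.04] 42.5
shift/500 [ 0.0012 -0.0018  0.0001] turn/2 [ 0.0025 -0.0002  0.0437]
```

jog_arm([
  [0, 0, 0, 0, 0, 0, 0.03],
  [0, 0, 0, 0, 0, 0, 0.03],
  [0, 0, 0, 0, 0, 0, 0],
])

```text
clock: 9.12
eef_pos: [486.6, -118.1, 251.1]
tool_rot: [3.136, -0.001, 1.018]
force: [-1.5, -0.6, 19.9]
width: 42.9
gripper_force: 10.0
```

```bash
python3 go.py 486 -117 251 1.05; python3 -c "
from h import *
save(get_image('wrist'),'w2.png')"
```

```text
9.125 [ 486.6 -118.1  251.1] [ 3.136e+00 -1.000e-03  1.018e+00] [ 0.17  0.66  0.02  2.06 -0.03  0.41 -0.34] F [-1.5 -0.6 19.9] M [-0.19  0.44  0.1 ] 42.9
shift/500 [ 0.0012 -0.0021  0.0001] turn/2 [ 0.0026 -0.0003 -0.0161]
```

View pics/w2.png

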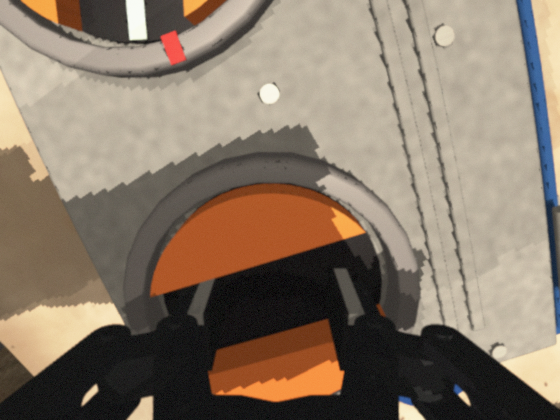

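The slot lags the fingers by about 0.27 rad (its edge runs from (152,295) to (365,235)), so the dial is close to its stop. I'll nudge it a little further.

jog_arm([
  [0, 0, 0, 0, 0, 0, 0.02],
  [0, 0, 0, 0, 0, 0, 0.02],
  [0, 0, 0, 0, 0, 0, 0],
])

```text
clock: 9.55
eef_pos: [486.3, -118.5, 251.1]
tool_rot: [3.137, 0.0, 0.941]
force: [-3.1, -2.5, 21.0]
width: 42.2
gripper_force: 21.5
```

```bash
python3 go.py 486 -117 251 1.05
```

```text
9.55 [ 486.3 -118.5  251.1] [3.137 0.    0.941] [ 0.16  0.66  0.04  2.06 -0.06  0.41 -0.39] F [-3.1 -2.5 21. ] M [-0.5   0.67  0.93] 42.2
shift/500 [ 0.002  -0.0022  0.0002] turn/2 [ 0.0025  0.0002 -0.0545]
```

Moment rose to 0.9 N m, so the stop is reached. Unload, lift and go to the left dial.

jog_arm([
  [0, 0, 0, 0, 0, 0, -0.05],
  [0, 0, 0, 0, 0, 0, -0.05],
  [0, 0, 0, -0.02, 0, 0, 0],
  [0, 0, 0, -0.06, 0, 0, 0],
  [0, 0, 0, -0.06, 0, 0, 0],
  [0, 0, 0, 0, 0, 0, -0.09],
  [0, 0, 0, 0, 0, 0, -0.09],
  [0, 0, 0, 0, 0, 0, -0.09],
  [0, 0, 0, 0, 0, 0, -0.09],
  [0, 0, 0, 0, 0, 0, -0.09],
])

```text
clock: 10.8
eef_pos: [485.2, -117.2, 318.9]
tool_rot: [-3.141, -0.0, 2.044]
force: [0.2, 0.3, -0.1]
width: 42.8
gripper_force: 0.0
```

jog_arm([
  [0, 0, 0, 0, 0, 0, -0.09],
  [0, 0, 0, 0, 0, 0, -0.09],
  [0, 0, 0, 0, 0, 0, -0.09],
  [0, 0, 0, 0, 0, 0, 0],
])

```text
clock: 11.3
eef_pos: [485.2, -117.4, 318.8]
tool_rot: [3.141, -0.001, 2.576]
force: [1.2, -0.0, -0.3]
width: 42.8
gripper_force: 0.0
```

```bash
python3 go.py 520.5 28 300 2.632; python3 meas.py
```

```text
11.3 [ 485.2 -117.4  318.8] [ 3.141e+00 -1.000e-03  2.576e+00] [ 0.48  0.57 -0.43  2.01  0.39  0.64  0.79] F [ 1.2 -0.  -0.3] M [ 0.01 -0.04 -0.01] 42.8
shift/500 [0.0963 0.2833 0.0378] turn/2 [ 0.0002 -0.0005 -0.0282]
top L circle [519.6  27.9] 43.7 halfmean [518.7  28.8 107.5] perp ang -0.512
top 0 halves 1
scene L circle [511.2  40.9] 45.4 halfmean [508.8  43.8 107.5] perp ang -0.465
scene R circle [ 478.9 -103.5] 47.7 halfmean [483.2 -98.9 107.5] perp ang -1.382
```

jog_arm([
  [0, 0.024, 0.071, 0, 0, 0, -0.014],
  [0, 0.024, 0.071, 0, 0, 0, -0.014],
  [0, 0.024, 0.071, 0, 0, 0, 0],
  [0, 0.024, 0.071, 0, 0, 0, 0],
  [0, 0, 0, 0.02, 0, 0, 0],
  [0, 0, 0, 0, 0, 0, 0],
])

```text
clock: 12.15
eef_pos: [515.0, 29.0, 308.4]
tool_rot: [-3.139, -0.001, 2.633]
force: [-0.5, -0.9, -0.6]
width: 42.8
gripper_force: 0.0
```

```bash
python3 go.py 520.5 28 264 2.632; python3 -c "
from h import *
save(get_image('wrist'),'w3.png')"
```

```text
12.15 [515.   29.  308.4] [-3.139e+00 -1.000e-03  2.633e+00] [ 0.17  0.61 -0.42  1.97  0.4   0.64  0.56] F [-0.5 -0.9 -0.6] M [-0.05  0.02 -0.04] 42.8
shift/500 [-0.0107  0.0039  0.0887] turn/2 [-0.0011 -0.0007  0.0003]
```

View pics/w3.png

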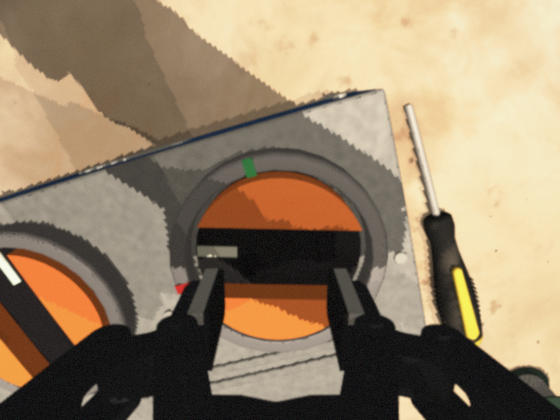

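The left slot (px 195–360 × 229–285) is aligned with the fingers. The right dial is turned, and the screwdriver at (445,230) is clear of the fingers. Correcting x by 5 mm and descending.

jog_arm([
  [0, -0.01, 0.004, 0, 0, 0, 0],
  [0, 0, 0, 0.04, 0, 0, 0],
  [0, 0, 0, 0.03, 0, 0, 0],
  [0, 0, 0, 0.014, 0, 0, 0],
  [0, 0, 0, 0.006, 0, 0, 0],
  [0, 0, 0, 0.006, 0, 0, 0],
  [0, 0, 0, 0, 0, 0, 0],
])

```text
clock: 13.08
eef_pos: [520.9, 28.9, 261.4]
tool_rot: [3.141, 0.0, 2.634]
force: [0.0, -1.9, 1.1]
width: 42.6
gripper_force: 0.0
```

```bash
python3 go.py 520.5 28 251 2.632
```

```text
13.075 [520.9  28.9 261.4] [3.141 0.    2.634] [ 0.13  0.69 -0.36  1.99  0.45  0.54  0.51] F [ 0.  -1.9  1.1] M [-0.03 -0.03 -0.  ] 42.6
shift/500 [-0.0001 -0.0019  0.0207] turn/2 [0.0001 0.0001 0.0009]
```

jog_arm([
  [0, 0, 0, 0.006, 0, 0, 0],
  [0, 0, 0, 0.006, 0, 0, 0],
  [0, 0, 0, 0.004, 0, 0, 0],
  [0, 0, 0, 0, 0, 0, 0],
])

```text
clock: 13.58
eef_pos: [520.9, 28.8, 253.4]
tool_rot: [-3.141, 0.0, 2.634]
force: [-0.4, 0.5, 5.1]
width: 42.8
gripper_force: 2.5
```

jog_arm([
  [0, 0, 0, 0.003, 0, 0, 0],
  [0, 0, 0, 0, 0, 0, 0],
])

```text
clock: 13.82
eef_pos: [520.8, 28.9, 252.0]
tool_rot: [-3.142, 0.0, 2.634]
force: [-2.0, 0.4, 5.6]
width: 42.4
gripper_force: 2.8
```

jog_arm([
  [0, 0, 0, 0.004, 0, 0, 0],
  [0, 0, 0, 0, 0, 0, 0],
])

```text
clock: 14.08
eef_pos: [520.7, 29.0, 251.2]
tool_rot: [-3.141, 0.001, 2.634]
force: [-4.0, -1.1, 17.0]
width: 42.4
gripper_force: 8.6
```

jog_arm([
  [0, 0, 0, 0, 0, 0, 0.05],
  [0, 0, 0, 0, 0, 0, 0.05],
  [0, 0, 0, 0, 0, 0, 0.05],
  [0, 0, 0, 0, 0, 0, 0.05],
  [0, 0, 0, 0, 0, 0, 0.05],
  [0, 0, 0, 0, 0, 0, 0],
])

```text
clock: 14.82
eef_pos: [521.2, 28.6, 251.2]
tool_rot: [3.141, 0.002, 2.133]
force: [-2.8, -1.4, 15.6]
width: 42.7
gripper_force: 7.8
```

jog_arm([
  [0, 0, 0, 0, 0, 0, 0.05],
  [0, 0, 0, 0, 0, 0, 0.05],
  [0, 0, 0, 0, 0, 0, 0.05],
  [0, 0, 0, 0, 0, 0, 0.05],
  [0, 0, 0, 0, 0, 0, 0],
])

```text
clock: 15.45
eef_pos: [521.4, 28.1, 251.2]
tool_rot: [3.139, 0.002, 1.732]
force: [-2.1, -1.6, 14.6]
width: 43.0
gripper_force: 7.5
```

jog_arm([
  [0, 0, 0, 0, 0, 0, 0.05],
  [0, 0, 0, 0, 0, 0, 0.05],
  [0, 0, 0, 0, 0, 0, 0.05],
  [0, 0, 0, 0, 0, 0, 0.05],
  [0, 0, 0, 0, 0, 0, 0],
])

```text
clock: 16.08
eef_pos: [521.6, 27.8, 251.3]
tool_rot: [3.138, 0.001, 1.332]
force: [-0.4, -3.6, 15.3]
width: 43.1
gripper_force: 7.4
```

```bash
python3 go.py 520.5 28 251 1.0
```

```text
16.075 [521.6  27.8 251.3] [3.138e+00 1.000e-03 1.332e+00] [-0.1   0.68 -0.01  2.    0.01  0.46 -0.36] F [-0.4 -3.6 15.3] M [-0.65  0.35 -0.12] 43.1
shift/500 [-0.0001 -0.0022  0.0005] turn/2 [1.60e-03 1.00e-04 1.66e-01]
```

jog_arm([
  [0, 0, 0, 0, 0, 0, 0.04],
  [0, 0, 0, 0, 0, 0, 0.04],
  [0, 0, 0, 0, 0, 0, 0.04],
  [0, 0, 0, 0, 0, 0, 0.03],
  [0, 0, 0, 0, 0, 0, 0],
])

```text
clock: 16.7
eef_pos: [521.8, 28.3, 251.3]
tool_rot: [3.138, -0.001, 1.033]
force: [-2.0, -2.4, 14.9]
width: 42.5
gripper_force: 8.0
```

```bash
python3 go.py 520.5 28 251 1.0
```

```text
16.7 [521.8  28.3 251.3] [ 3.138e+00 -1.000e-03  1.033e+00] [-0.15  0.68  0.07  2.   -0.1   0.45 -0.55] F [-2.  -2.4 14.9] M [-0.34  0.22  0.07] 42.5
shift/500 [-0.0018 -0.0019  0.0006] turn/2 [ 0.0017 -0.0007  0.0166]
```

jog_arm([
  [0, 0, 0, 0, 0, 0, 0.025],
  [0, 0, 0, 0, 0, 0, 0.02],
  [0, 0, 0, 0, 0, 0, 0],
])

```text
clock: 17.08
eef_pos: [521.0, 27.5, 251.2]
tool_rot: [3.139, 0.001, 0.946]
force: [-2.9, -4.3, 15.7]
width: 42.7
gripper_force: 17.2
```

```bash
python3 go.py 520.5 28 251 1.0
```

```text
17.075 [521.   27.5 251.2] [3.139e+00 1.000e-03 9.460e-01] [-0.17  0.68  0.09  2.   -0.13  0.46 -0.61] F [-2.9 -4.3 15.7] M [-0.87  0.63  0.84] 42.7
shift/500 [ 0.0003 -0.0014  0.0004] turn/2 [ 0.0011  0.0005 -0.027 ]
```

Same signature as on the right dial: the stop is reached. Unload and lift clear.

jog_arm([
  [0, 0, 0, 0, 0, 0, -0.05],
  [0, 0, 0, 0, 0, 0, -0.05],
  [0, 0, 0, -0.02, 0, 0, 0],
  [0, 0, 0, -0.06, 0, 0, 0],
  [0, 0, 0, -0.06, 0, 0, 0],
  [0, 0, 0, -0.06, 0, 0, 0],
  [0, 0, 0, -0.06, 0, 0, 0],
  [0, 0, 0, -0.06, 0, 0, 0],
  [0, 0, 0.08, 0, 0, 0, 0],
  [0, 0, 0.08, 0, 0, 0, 0],
])

```text
clock: 18.32
eef_pos: [594.3, -3.9, 410.5]
tool_rot: [3.141, -0.001, 1.145]
force: [0.5, 0.0, 0.4]
width: 43.1
gripper_force: 0.0
```

```bash
python3 go.py 520.5 28 400 1.0; python3 -c "
from h import *
a=get_image('wrist');save(a,'w4.png');b=get_image('top')
cv2.imwrite('pics/t4.png',cv2.resize(b['pixels'][150:320,220:440,::-1],None,fx=3,fy=3))"
```

```text
18.325 [594.3  -3.9 410.5] [ 3.141e+00 -1.000e-03  1.145e+00] [-0.08  0.54  0.07  1.67 -0.05  0.93 -0.42] F [0.5 0.  0.4] M [ 0.01 -0.01  0.03] 43.1
shift/500 [-0.0029 -0.1609  0.0209] turn/2 [ 0.0002 -0.0006  0.0723]
```

View pics/w4.png

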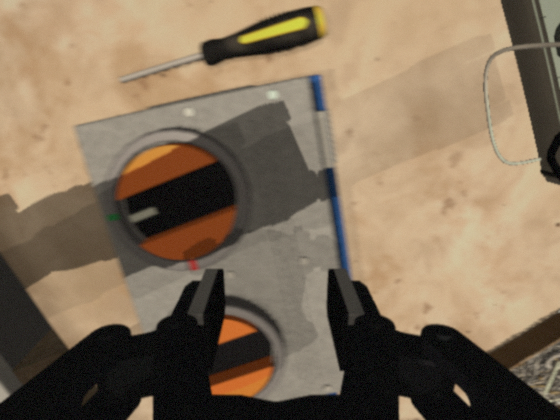

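View pics/t4.png

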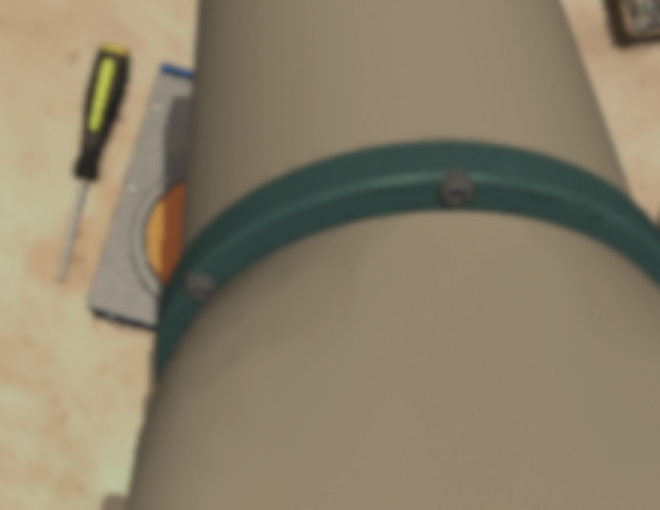

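In the wrist view both dials are turned, with the left pointer (143,215) near the green mark (112,216). The arm hides the box in the top view, so I'll move it aside and measure the dial angles.

jog_arm([
  [0, -0.08, 0, 0, 0, 0, 0],
  [0, -0.08, 0, 0, 0, 0, 0],
  [0, -0.08, 0, 0, 0, 0, 0],
  [0, -0.08, 0, 0, 0, 0, 0],
  [0, -0.08, 0, 0, 0, 0, 0],
  [0, -0.08, 0, 0, 0, 0, 0],
  [0, -0.08, 0, 0, 0, 0, 0],
  [0, -0.08, 0, 0, 0, 0, 0],
  [0, 0, 0, 0, 0, 0, 0],
])

```text
clock: 19.55
eef_pos: [458.9, -298.1, 409.6]
tool_rot: [-3.14, 0.001, 1.138]
force: [0.9, 0.5, -0.3]
width: 42.9
gripper_force: 0.0
```

```bash
python3 - <<'E'
from h import *
im=get_image("top");cv2.imwrite('pics/t5.png',cv2.resize(im['pixels'][150:320,230:430,::-1],None,fx=3.5,fy=3.5,interpolation=2))
hsv=cv2.cvtColor(im["pixels"],cv2.COLOR_RGB2HSV)
m=cv2.inRange(hsv,(5,150,100),(20,255,255));k,l,st,ce=cv2.connectedComponentsWithStats(m)
g=[]
for i in range(1,k):
    if st[i,4]>100 and 200<ce[i][1]<290:
        w=onz(im,np.c_[np.where(l==i)[::-1]],97)
        g.append(w[:,:2].mean(0)); _,_,v=np.linalg.svd(w[:,:2]-g[-1]);print(st[i,4],g[-1].round(1),"long axis",np.arctan2(v[0,1],v[0,0])%np.pi)
g=sorted(g,key=lambda p:p[1])
for a,b in((0,1),(2,3)):
    if len(g)==4: d=g[b]-g[a];print("perp",np.arctan2(d[1],d[0]),"target",np.pi/2-.234, (g[a]+g[b])/2)
E
```

```text
236 [523.8  58.5] long axis 3.0740166167289886
245 [520.7  -1.9] long axis 3.099994059322114
291 [487.3 -86.9] long axis 3.066689651808006
321 [ 484.4 -147.3] long axis 3.0848701639854887
perp 1.5234377739356555 target 1.3367963267948966 [ 485.84545801 -117.09268139]
perp 1.5187477415990733 target 1.3367963267948966 [522.24973184  28.28016491]
```

View pics/t5.png

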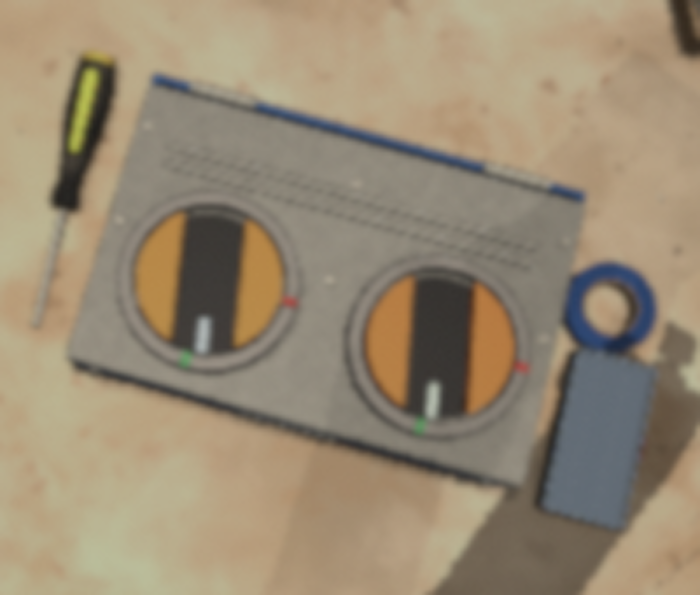

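The dials sit about 0.18 rad short of locked. Turning back before lifting dragged them through floor friction. I'll re-enter each slot without touching the floor, turn to the stop against the walls, and lift with hardly any reversal.

jog_arm([
  [0, 0, 0, 0, 0, 0, -0.09],
  [0, 0, 0, 0, 0, 0, -0.09],
  [0, 0, 0, 0, 0, 0, 0],
])

```text
clock: 19.98
eef_pos: [461.7, -293.9, 409.6]
tool_rot: [3.142, -0.002, 1.504]
force: [-0.7, -0.4, 1.1]
width: 42.7
gripper_force: 0.0
```

```bash
python3 go.py 486 -117 300 1.523
```

```text
19.975 [ 461.7 -293.9  409.6] [ 3.142e+00 -2.000e-03  1.504e+00] [ 0.53  0.47 -0.01  1.8   0.01  0.87  0.44] F [-0.7 -0.4  1.1] M [-0.05 -0.05 -0.07] 42.7
shift/500 [0.3558 0.025  0.2198] turn/2 [ 0.0001 -0.0008 -0.0094]
```

jog_arm([
  [0, 0.07, 0.005, 0, 0, 0, 0],
  [0, 0.07, 0.005, 0, 0, 0, 0],
  [0, 0.07, 0.005, 0.04, 0, 0, 0],
  [0, 0.07, 0.005, 0.04, 0, 0, 0],
  [0, 0.07, 0.005, 0.04, 0, 0, 0],
  [0, 0, 0, 0.04, 0, 0, 0],
  [0, 0, 0, 0.04, 0, 0, 0],
  [0, 0, 0, 0, 0, 0, 0],
])

```text
clock: 20.98
eef_pos: [484.9, -120.6, 308.7]
tool_rot: [-3.138, -0.001, 1.503]
force: [-0.1, -0.4, 0.6]
width: 42.6
gripper_force: 0.0
```

```bash
python3 go.py 486 -117 258 1.523
```

```text
20.975 [ 484.9 -120.6  308.7] [-3.138e+00 -1.000e-03  1.503e+00] [ 0.2   0.56 -0.02  2.02  0.02  0.56  0.1 ] F [-0.1 -0.4  0.6] M [-0.02  0.01 -0.04] 42.6
shift/500 [0.0073 0.0021 0.1013] turn/2 [-0.0016 -0.0004 -0.0102]
```

jog_arm([
  [0, 0.007, 0.002, 0.03, 0, 0, 0],
  [0, 0, 0, 0.03, 0, 0, 0],
  [0, 0, 0, 0.02, 0, 0, 0],
  [0, 0, 0, 0.01, 0, 0, 0],
  [0, 0, 0, 0.01, 0, 0, 0],
  [0, 0, 0, 0, 0, 0, 0],
])

```text
clock: 21.72
eef_pos: [486.5, -118.5, 259.5]
tool_rot: [-3.141, -0.0, 1.504]
force: [-0.4, -0.2, -0.2]
width: 42.5
gripper_force: 0.0
```

jog_arm([
  [0, 0, 0, 0, 0, 0, 0.05],
  [0, 0, 0, 0, 0, 0, 0.05],
  [0, 0, 0, 0, 0, 0, 0.05],
  [0, 0, 0, 0, 0, 0, 0.04],
  [0, 0, 0, 0, 0, 0, 0.03],
  [0, 0, 0, 0, 0, 0, 0.03],
  [0, 0, 0, 0, 0, 0, 0],
])

```text
clock: 22.6
eef_pos: [486.4, -118.7, 260.0]
tool_rot: [3.141, 0.0, 1.004]
force: [-1.6, -2.6, 1.4]
width: 42.7
gripper_force: 0.9
```

```bash
python3 go.py 486 -117 258 0.94
```

```text
22.6 [ 486.4 -118.7  260. ] [3.141 0.    1.004] [ 0.11  0.65  0.11  2.06 -0.16  0.44 -0.23] F [-1.6 -2.6  1.4] M [-0.32  0.17 -0.02] 42.7
shift/500 [ 0.0025 -0.0025  0.004 ] turn/2 [0.0001 0.0002 0.0321]
```

jog_arm([
  [0, 0, 0, 0, 0, 0, 0.025],
  [0, 0, 0, 0, 0, 0, 0.015],
  [0, 0, 0, 0, 0, 0, 0],
])

```text
clock: 22.98
eef_pos: [486.2, -118.6, 259.9]
tool_rot: [-3.141, 0.001, 0.925]
force: [-3.6, -3.7, 5.0]
width: 43.0
gripper_force: 15.5
```

```bash
python3 go.py 486 -117 258 0.94
```

```text
22.975 [ 486.2 -118.6  259.9] [-3.141e+00  1.000e-03  9.250e-01] [ 0.09  0.65  0.13  2.06 -0.18  0.44 -0.28] F [-3.6 -3.7  5. ] M [-0.77  0.77  0.98] 43.0
shift/500 [ 0.0024 -0.0022  0.0038] turn/2 [-0.0002  0.0005 -0.0074]
```

jog_arm([
  [0, 0, 0, 0, 0, 0, -0.05],
  [0, 0, 0, 0, 0, 0, -0.04],
  [0, 0, 0, -0.03, 0, 0, 0],
  [0, 0, 0, -0.06, 0, 0, 0],
  [0, 0, 0, 0, 0, 0, -0.08],
  [0, 0, 0, 0, 0, 0, -0.08],
  [0, 0, 0, 0, 0, 0, -0.05],
  [0, 0, 0, 0, 0, 0, 0],
])

```text
clock: 23.98
eef_pos: [486.9, -118.3, 305.6]
tool_rot: [3.14, -0.001, 1.521]
force: [-0.2, 0.7, -0.2]
width: 42.8
gripper_force: 0.0
```

```bash
python3 go.py 522 28 302 1.519
```

```text
23.975 [ 486.9 -118.3  305.6] [ 3.140e+00 -1.000e-03  1.521e+00] [ 0.19  0.57 -0.02  2.02  0.02  0.55  0.12] F [-0.2  0.7 -0.2] M [ 0.02 -0.    0.02] 42.8
shift/500 [0.2957 0.0555 0.0075] turn/2 [ 0.0008 -0.0003  0.0009]
```

jog_arm([
  [0, 0.06, 0.011, 0, 0, 0, 0],
  [0, 0.06, 0.011, 0, 0, 0, 0],
  [0, 0.06, 0.011, 0, 0, 0, 0],
  [0, 0.06, 0.011, 0, 0, 0, 0],
  [0, 0.056, 0.011, 0, 0, 0, 0],
  [0, 0, 0, 0, 0, 0, 0],
])

```text
clock: 24.72
eef_pos: [521.5, 31.0, 305.2]
tool_rot: [3.14, -0.002, 1.525]
force: [0.3, -0.2, 0.3]
width: 43.0
gripper_force: 0.0
```

```bash
python3 go.py 522 28 259.5 1.519
```

```text
24.725 [521.5  31.  305.2] [ 3.140e+00 -2.000e-03  1.525e+00] [-0.12  0.59  0.01  1.97 -0.01  0.58 -0.15] F [ 0.3 -0.2  0.3] M [-0.01  0.02 -0.04] 43.0
shift/500 [-0.0062  0.0011  0.0913] turn/2 [ 0.0007 -0.0009  0.0032]
```

jog_arm([
  [0, -0.006, 0.001, 0.03, 0, 0, 0],
  [0, 0, 0, 0.03, 0, 0, 0],
  [0, 0, 0, 0.02, 0, 0, 0],
  [0, 0, 0, 0.011, 0, 0, 0],
  [0, 0, 0, 0, 0, 0, 0],
])

```text
clock: 25.35
eef_pos: [521.2, 24.9, 258.7]
tool_rot: [-3.141, 0.0, 1.523]
force: [-0.6, -0.3, 0.6]
width: 43.0
gripper_force: 0.0
```

jog_arm([
  [0, 0, 0, 0, 0, 0, 0.05],
  [0, 0, 0, 0, 0, 0, 0.05],
  [0, 0, 0, 0, 0, 0, 0.05],
  [0, 0, 0, 0, 0, 0, 0.05],
  [0, 0, 0, 0, 0, 0, 0.03],
  [0, 0, 0, 0, 0, 0, 0.03],
  [0, 0, 0, 0, 0, 0, 0],
])

```text
clock: 26.22
eef_pos: [522.4, 26.1, 259.8]
tool_rot: [3.139, -0.003, 1.006]
force: [3.2, 2.6, -1.2]
width: 42.7
gripper_force: 1.5
```

```bash
python3 go.py 522 28 259.5 .94
```

```text
26.225 [522.4  26.1 259.8] [ 3.139e+00 -3.000e-03  1.006e+00] [-0.2   0.67  0.14  2.   -0.2   0.48 -0.48] F [ 3.2  2.6 -1.2] M [ 0.56 -0.54  0.1 ] 42.7
shift/500 [ 0.0028 -0.0028  0.0007] turn/2 [ 0.0011 -0.0013  0.0328]
```

jog_arm([
  [0, 0, 0, 0, 0, 0, 0.025],
  [0, 0, 0, 0, 0, 0, 0.015],
  [0, 0, 0, 0, 0, 0, 0],
])

```text
clock: 26.6
eef_pos: [522.7, 26.2, 259.9]
tool_rot: [3.139, -0.003, 0.928]
force: [3.7, 2.5, -0.1]
width: 42.6
gripper_force: 14.1
```

```bash
python3 go.py 522 28 259.5 .94
```

```text
26.6 [522.7  26.2 259.9] [ 3.139e+00 -3.000e-03  9.280e-01] [-0.21  0.67  0.16  2.   -0.22  0.48 -0.53] F [ 3.7  2.5 -0.1] M [ 0.77 -0.82  1.  ] 42.6
shift/500 [ 0.002  -0.0034  0.0008] turn/2 [ 0.0015 -0.0015 -0.0061]
```

Stop reached. Unload, lift and move aside as before.

jog_arm([
  [0, 0, 0, 0, 0, 0, -0.05],
  [0, 0, 0, 0, 0, 0, -0.04],
  [0, 0, 0, -0.03, 0, 0, 0],
  [0, 0, 0, -0.06, 0, 0, 0],
  [0, 0, 0, -0.06, 0, 0, 0],
  [0, 0, 0, -0.06, 0, 0, 0],
  [0, 0, 0, -0.06, 0, 0, 0],
  [0, -0.08, 0, 0, 0, 0, 0],
  [0, -0.08, 0, 0, 0, 0, 0],
  [0, -0.08, 0, 0, 0, 0, 0],
])

```text
clock: 27.85
eef_pos: [466.1, -83.3, 395.3]
tool_rot: [3.141, -0.0, 1.101]
force: [-0.2, 0.8, 0.1]
width: 42.7
gripper_force: 0.0
```

jog_arm([
  [0, -0.08, 0.02, 0, 0, 0, 0],
  [0, -0.08, 0.02, 0, 0, 0, 0],
  [0, -0.08, 0.02, 0, 0, 0, 0],
  [0, -0.08, 0.02, 0, 0, 0, 0],
  [0, -0.08, 0.02, 0, 0, 0, 0],
  [0, 0, 0, 0, 0, 0, 0],
])

```text
clock: 28.6
eef_pos: [419.9, -286.6, 395.2]
tool_rot: [3.141, 0.002, 1.095]
force: [0.7, -0.1, -0.7]
width: 42.8
gripper_force: 0.0
```

```bash
python3 - <<'E'
from h import *
im=get_image("top");cv2.imwrite('pics/t6.png',cv2.resize(im['pixels'][150:320,230:430,::-1],None,fx=3.5,fy=3.5,interpolation=2))
hsv=cv2.cvtColor(im["pixels"],cv2.COLOR_RGB2HSV)
m=cv2.inRange(hsv,(5,150,100),(20,255,255));k,l,st,ce=cv2.connectedComponentsWithStats(m)
g=sorted([onz(im,np.c_[np.where(l==i)[::-1]],97)[:,:2].mean(0) for i in range(1,k) if st[i,4]>100 and 200<ce[i][1]<290],key=lambda p:p[1])
for a,b in((0,1),(2,3)):
    d=g[b]-g[a];print("perp",np.arctan2(d[1],d[0]),"target 1.33")
E
```

```text
perp 1.3603166390508776 target 1.33
perp 1.3298524399858176 target 1.33
```

View pics/t6.png

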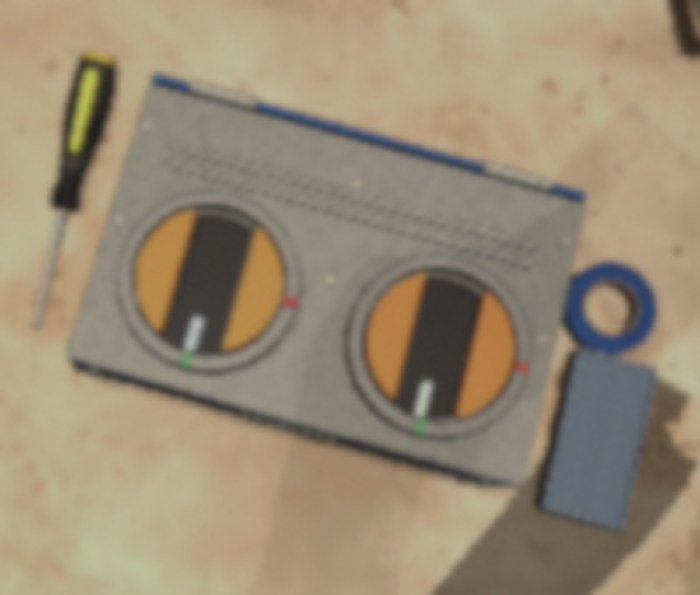

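Both pointers now stand on the green marks (left (193,333) against (186,360), right (423,398) against (420,427)). Both dials are within about 0.03 rad of the stop, the tools have not moved, and the arm is clear.

```bash
python3 -c "
from cell import *
print(finish_job())"
```

```text
the job is handed in; nothing more can be done
None
```

I handed the job in at about 29 s. Both dials are turned to their stops with pointers on green and the cams holding the panel down, the tools have not moved and the arm is clear; the judge returned no result.

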